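# Drop the bolts out of the drop-bottom bin

### The job

Two drop-bottom bins stand on the bench, each over its own catch tray: one holds two bolts, the other two nuts. Draw the latch knob of the bin with the bolts so that its floor swings open and both bolts fall into the tray below, then let go of the knob. Leave the bin with the nuts latched.

Things in the scene. Friction and masses are not known exactly. Their poses are not given: they have to be found in the camera images.
- bolt_bin: The bin that holds the two bolts, fixed to the bench: open-topped square steel box, 106 mm wide outside, 100 inside, floor at z = 150 mm, rim at z = 198 mm, on four legs over an open catch tray (x -117 to +73 mm, y +-68 mm, walls 40 mm high). Origin on the bench top under the box's centre; z up; -x is the front, where the latch knob stands. Turned up to 0.25 rad from facing the robot.
- bolt_latch_knob (a point): Centre of that bin's latch knob: upright, round, black, 24 mm in diameter, 36 mm tall, centre at z = 222 mm, on a 10 mm rod. It starts 95 to 99 mm in front of the bin's origin on its centre line, its axis 42 mm out from the front wall. It slides only straight out along the bin's -x, needs 3 to 5 N and stays where left. Site axes are the bin's.
- bolt_latch (a joint): Draw of that latch in m: starts at 0 to 0.004, ends at a stop at 0.036. The latch bar carries the front edge of the floor flap and lets it go when drawn 0.014; draw it 0.025 or more to be sure.
- bolt_floor (a joint): Floor flap of the bin with the bolts, hinged along the bin's back edge: 0 shut (level), 1.42 rad hanging fully open. Once let go it swings down by its own weight and stays hanging.
- bolt_m12: Dark steel hex bolt lying in the bin, 69 mm long, head 23 mm; origin under its middle.
- bolt_m12_b: Dark steel hex bolt lying in the same bin, 77 mm long, head 19 mm; origin under its middle.
- nut_bin: The other bin on its own tray, exactly alike in size, origin, axes and latch, with two brown hex nuts in it (28 mm across, 18 mm high). The two bins may stand either way round, left or right. This one is to be left latched.
- nut_floor (a joint): Floor flap of the bin with the nuts: 0 shut, 1.42 rad fully open. It must stay shut.
There are look-alikes about, which are no part of the job. Leave any yellow look-alike of the bolt_m12_b alone.

How it is judged:
By the outcome, as a careful person would: the job done as asked, in the order asked, and still so for the second after the job is handed in, with the robot touching nothing.
It also fails if it takes over 32 s, if anything falls off the work surface, if the arm or the gripper's body presses on something with over 40 N, if the wrist force passes 120 N, or if a joint passes its speed limit or range.

### The arm

A 6-joint arm with a two-finger parallel gripper is mounted at the origin on a cart in front of the work surface, level with it; the furniture and walls round the work are solid. World frame = base frame: x ahead of the robot, y to its left, z up, the work surface at z = 0. Lengths are in m, angles in rad, forces in N, time in s.
With the tool pointing down it reaches from about 0.425 to 1.125 m from the base axis. Payload 14.9 kg.
Tool frame: the origin (TCP) lies at the very end of the fingers, on their centre line; the grasp point (between the pads) lies 19 mm behind it; z points along the fingers, y is the direction in which the jaws open and shut (so a half turn about z gives the same grasp; the last joint's range is limited). The gripper opens to 91 mm and grips with 3 to 60 N. Pads are 32 mm wide; open, the fingers measure 118 mm over their backs; the gripper's body (76 mm by 178 mm) begins 60 mm behind the grasp point.
Start: joints at [-1.358, 0.379, 1.734, -0, 1.028, -0.033], TCP at [0.17, -0.679, 0.184] pointing down, gripper open.
Joint ranges: [-2.77, 2.77], [-0.74, 2.19], [0, 2.66], [-1.06, 4.2], [0.31, 2.87], [-3.08, 3.08]. Speed limits (rad/s): [1.89, 1.89, 2.39, 3.14, 3.14, 3.14].

### API

Orientations are given as a rotation vector (axis times angle).
In Python, from plant import * gives the robot as it stands.
- The arm moves only by the shell command python3 -m crank 'ROWS' [FORCE]. ROWS is JSON, a list of rows, each an object of numbers: "rx", "ry", "rz": the turn, a rotation vector about the tool's x, y, z in units of 10 degrees (1.0 is 10 degrees); "x", "y", "z": the shift along the tool's x, y, z in units of 60 mm (1.0 is 60 mm); "grip": the closure, from 0 (fully open) to 1 (shut). In form: [{"rx": .., "ry": .., "rz": .., "x": .., "y": .., "z": .., "grip": ..}, ...]. A call has 1 to 8 rows; each row is the pose to reach, as a shift and turn from the pose commanded when the call began, along the tool's axes at that moment; what a row does not reach only later rows make up. A row lasts 1/8 s, in which the tool goes at most 62.5 mm and 10.7 degrees, less where a joint would pass 70% of its speed; a pose out of reach is approached as far as the arm can. A call with a gripper value outside its range is refused whole. The fingers move at their own pace and stop on an object; FORCE is the grip in N (left out, the last holds). Time passes only in rows, so rows that repeat a pose let the fingers close. It gives the time, the measured TCP pose, the force and the opening at its end, in the units of the state.
- sense(): the state, without advancing time (a new reading comes with each control period).
- grab_frame(name): name is "side" or "top" or "wrist"; returns the picture (400x640x3 uint8, blue, green, red); there is no depth.
- camera_model(name): a dict with "K" (3x3 intrinsics, pixels), "extrinsics" (4x4, takes a point from camera to world coordinates). Camera axes: x right, y down, z forward; pixel columns grow to the right and rows downward; lengths in m; the calibration is good to about 2 mm. A picture is of the moment at which its call begins: read the wrist's pose just before it. camera_model takes no time and is no camera call; for the wrist camera it gives the pose at the moment of the call.
- close_job(): hands the job in, once; it reports no verdict.
The state is a dict: "t": time; "joint_pos": joint angles; "qd": joint speeds; "effort": joint torques, N m; "eef_pos": TCP position; "ee_rot": TCP orientation; "contact_force": force on the tool from outside, world axes, zero at the start; "moment": the same for the moment, N m; "finger_gap": finger opening in m.
Only numpy, scipy, OpenCV 4.12 (cv2) and the standard library are available. Lean on these libraries where they do the work, as an engineer would, in place of code of your own. Each camera call takes 0.05 s, during which the arm holds its last target.

## Working session

There is one attempt and no reset: what is moved stays moved. The work goes in short steps, Python scripts to look and compute and a shell command to move; the robot and the scene stay as the last step left them, time stands still between calls to the robot, and variables do not carry over. Pictures are saved under pics/ and viewed, and the job is handed in when it is done.

```bash
mkdir -p pics; ls; python3 - <<'E'
from plant import *
import cv2,numpy as np
np.set_printoptions(precision=4,suppress=True)
s=sense();print(s)
for n in("top","side"):
    cv2.imwrite(f"pics/{n}0.png",grab_frame(n));m=camera_model(n);print(n,m["K"],m["extrinsics"])
E
```

```text
pics
{'t': 0.0, 'joint_pos': array([-1.3583,  0.3794,  1.7348, -0.    ,  1.0285, -0.0333]), 'qd': array([-0.0002, -0.0005, -0.0005,  0.    , -0.0024,  0.0002]), 'effort': array([  0.0005, -76.373 , -43.4375,   0.065 ,   0.0425,  -0.0001]), 'eef_pos': array([ 0.1702, -0.6785,  0.1832]), 'ee_rot': array([-3.1168, -0.385 ,  0.0002]), 'contact_force': array([ 0.6674, -0.7566, -0.2388]), 'moment': array([-0.0071,  0.025 ,  0.0005]), 'finger_gap': 0.09123393645202606}
top [[453.3263   0.     302.5938]
 [  0.     453.3263 198.8431]
 [  0.       0.       1.    ]] [[ 0.4151 -0.8115  0.4114  0.2327]
 [-0.9098 -0.3692  0.1897 -0.0577]
 [-0.002  -0.453  -0.8915  0.8943]
 [ 0.      0.      0.      1.    ]]
side [[414.0127   0.     320.204 ]
 [  0.     414.0127 194.0617]
 [  0.       0.       1.    ]] [[ 0.9665 -0.1372  0.2169  0.3694]
 [-0.2558 -0.4452  0.8581 -0.7128]
 [-0.0211 -0.8849 -0.4654  0.5801]
 [ 0.      0.      0.      1.    ]]
```

View pics/top0.png

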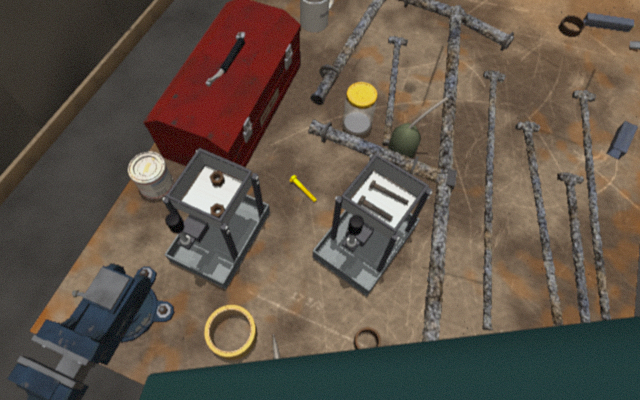

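View pics/side0.png

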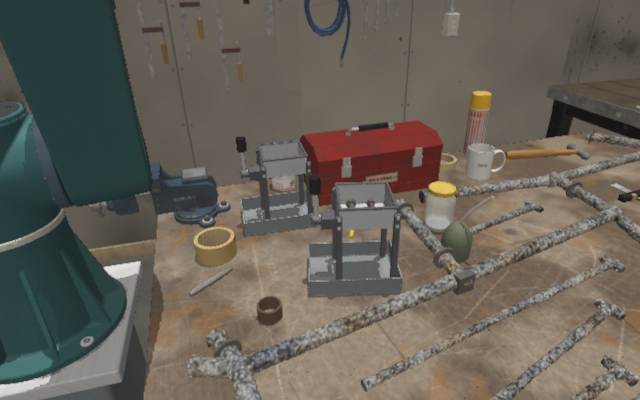

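The bolts are in the bin at about (385,200) in top, which is the nearer bin in side. Its knob is at about (355,226) in top and (315,185) in side. I'll zoom in to measure.

```bash
python3 - <<'E'
import cv2
a=cv2.imread("pics/top0.png")[145:305,300:445];cv2.imwrite("pics/topz.png",cv2.resize(a,None,fx=3.7,fy=3.7,interpolation=cv2.INTER_CUBIC))
a=cv2.imread("pics/side0.png")[165:300,295:415];cv2.imwrite("pics/sidez.png",cv2.resize(a,None,fx=4.4,fy=4.4,interpolation=cv2.INTER_CUBIC))
E
```

```text
(no output)
```

View pics/topz.png

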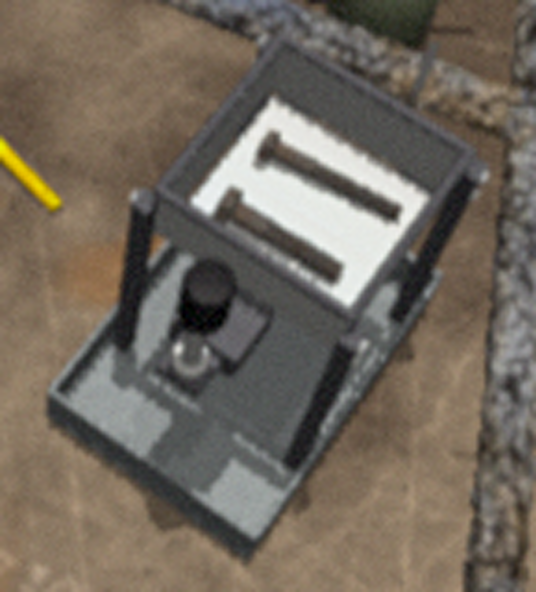

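View pics/sidez.png

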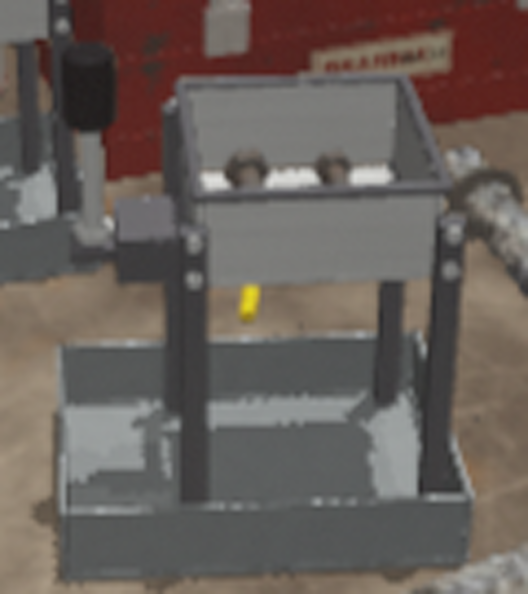

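```bash
cat > h.py <<'E'
from plant import *
import cv2,numpy as np
from scipy.spatial.transform import Rotation as R
np.set_printoptions(precision=4,suppress=True)
def atz(n,uv,z,m=None):
    m=m or camera_model(n);d=np.linalg.inv(m["K"])@[*uv,1];T=np.array(m["extrinsics"])
    d=T[:3,:3]@d;o=T[:3,3];return o+d*(z-o[2])/d[2]
def prj(n,P,m=None):
    m=m or camera_model(n);T=np.linalg.inv(m["extrinsics"]);p=T[:3,:3]@P+T[:3,3];q=m["K"]@p;return q[:2]/q[2]
E
python3 - <<'E'
from h import *
from scipy.optimize import least_squares
t=lambda x,y:(300+(x+.5)/3.7-.5,145+(y+.5)/3.7-.5)
s=lambda x,y:(295+(x+.5)/4.4-.5,165+(y+.5)/4.4-.5)
c=[(.053,.053),(-.053,.053),(-.053,-.053),(.053,-.053)]
ot=[t(278,38),t(156,190),t(350,330),t(483,158)]
os_=[s(403,76),s(176,82),s(192,195),s(447,188)]
for u in ot: print(atz("top",u,.198))
for u in os_: print("s",atz("side",u,.198))
def f(p,full=False):
    r=[]
    C,S=np.cos(p[2]),np.sin(p[2]);M=np.array([[C,-S],[S,C]])
    for q,a,b in zip(c,ot,os_):
        P=np.r_[M@q+p[:2],.198]; r+=[*(prj("top",P)-a),*(prj("side",P)-b)]
    return np.array(r)
o=least_squares(f,[.5,-.1,0]);print(o.x,np.round(o.fun,1))
p=o.x
k1=atz("top",t(207,298),.222);k2=atz("side",s(88,87),.222);print(k1,k2)
C,S=np.cos(p[2]),np.sin(p[2])
for k in(k1,k2):print("bin frame",np.array([[C,S],[-S,C]])@(k[:2]-p[:2]))
kp=p[:2]-.097*np.array([C,S]);print("pred",kp, prj("top",np.r_[kp,.222]),t(207,298),prj("side",np.r_[kp,.222]),s(88,87))
E
```

```text
[0.6894 0.0085 0.198 ]
[0.5871 0.0311 0.198 ]
[ 0.5577 -0.0748  0.198 ]
[ 0.6667 -0.1028  0.198 ]
s [0.6931 0.0038 0.198 ]
s [0.5886 0.0296 0.198 ]
s [ 0.5644 -0.0754  0.198 ]
s [ 0.6688 -0.101   0.198 ]
[ 0.6269 -0.0352 -0.2333] [ 2.5  0.3 -1.1  0.1  1.4  0.3 -0.4  0.3  0.9 -2.7 -0.8 -0.1 -2.1 -0.6
 -1.8 -0.3]
[ 0.535  -0.0124  0.222 ] [ 0.5363 -0.0103  0.222 ]
bin frame [-0.0947  0.001 ]
bin frame [-0.0939  0.0033]
pred [ 0.5325 -0.0128] [355.256  226.5644] (355.5810810810811, 225.17567567567568) [313.0329 185.1941] (314.6136363636364, 184.38636363636363)
```

Both cameras agree on the knob: within 2.5 mm, x_bin = -94 to -95 mm against an expected -95 to -99. I'll take it as (0.534,-0.012), with a bin yaw of -0.233. Next, the way there in tool axes.

```bash
cat > rel.py <<'E'
from h import *
import sys
# args x y z : target with tool down, jaws along bin y
s=sense();Rm=R.from_rotvec(s["ee_rot"]);yaw=-.233
Rt=R.from_euler("z",yaw)*R.from_euler("x",np.pi)
p=np.array(list(map(float,sys.argv[1:4])))
print("shift",Rm.inv().apply(p-s["eef_pos"])/.06,"turn",np.degrees((Rm.inv()*Rt).as_rotvec())/10, s["eef_pos"],s["t"])
E
python3 rel.py .17 -.679 .31; python3 rel.py .534 -.012 .31
```

```text
shift [-0.0056  0.0034 -2.112 ] turn [-0.0055  0.0009  2.7434] [ 0.1703 -0.6786  0.1833] 0.1
shift [ 8.5838 -9.3028 -2.1025] turn [-0.0055  0.0009  2.7434] [ 0.1703 -0.6786  0.1833] 0.1
```

```bash
python3 -m crank '[{"z":-1,"grip":0},{"z":-2.1},{"x":0.7,"y":-0.75,"z":-2.1,"rz":0.3},{"x":1.4,"y":-1.5,"z":-2.1,"rz":0.6},{"x":2.1,"y":-2.25,"z":-2.1,"rz":0.9},{"x":2.8,"y":-3.0,"z":-2.1,"rz":1.2},{"x":3.5,"y":-3.75,"z":-2.1,"rz":1.5},{"x":4.2,"y":-4.5,"z":-2.1,"rz":1.8}]' 20; python3 rel.py .534 -.012 .31
```

```text
shift [ 8.5838 -9.3028 -2.1025] turn [-0.0055  0.0009  2.7434] [ 0.1703 -0.6786  0.1833] 0.1$[0]: bad value
```

```bash
python3 -m crank '[{"rx":0,"ry":0,"rz":0,"x":0,"y":0,"z":-1.0,"grip":0},{"rx":0,"ry":0,"rz":0,"x":0,"y":0,"z":-2.1,"grip":0},{"rx":0,"ry":0,"rz":0.3,"x":0.7,"y":-0.75,"z":-2.1,"grip":0},{"rx":0,"ry":0,"rz":0.6,"x":1.4,"y":-1.5,"z":-2.1,"grip":0},{"rx":0,"ry":0,"rz":0.9,"x":2.1,"y":-2.25,"z":-2.1,"grip":0},{"rx":0,"ry":0,"rz":1.2,"x":2.8,"y":-3.0,"z":-2.1,"grip":0},{"rx":0,"ry":0,"rz":1.5,"x":3.5,"y":-3.75,"z":-2.1,"grip":0},{"rx":0,"ry":0,"rz":1.8,"x":4.2,"y":-4.5,"z":-2.1,"grip":0}]' 20; python3 rel.py .534 -.012 .31
```

```text
t: 1.1
eef_pos: [0.3495, -0.3539, 0.3097]
ee_rot: [-3.14, 0.111, -0.0]
contact_force: [0.6, -0.8, 0.2]
finger_gap: 0.0912
shift [ 2.6657 -5.9007 -0.0042] turn [-0.0002 -0.0003  0.931 ] [ 0.3495 -0.3539  0.3097] 1.1
```

```bash
python3 -m crank '[{"rx":0,"ry":0,"rz":0.15,"x":0.44,"y":-0.9,"z":0,"grip":0},{"rx":0,"ry":0,"rz":0.3,"x":0.88,"y":-1.8,"z":0,"grip":0},{"rx":0,"ry":0,"rz":0.45,"x":1.32,"y":-2.8,"z":0,"grip":0},{"rx":0,"ry":0,"rz":0.6,"x":1.76,"y":-3.8,"z":0,"grip":0},{"rx":0,"ry":0,"rz":0.75,"x":2.2,"y":-4.8,"z":0,"grip":0},{"rx":0,"ry":0,"rz":0.93,"x":2.66,"y":-5.9,"z":0,"grip":0},{"rx":0,"ry":0,"rz":0.93,"x":2.66,"y":-5.9,"z":0,"grip":0},{"rx":0,"ry":0,"rz":0.93,"x":2.66,"y":-5.9,"z":0,"grip":0}]'; python3 rel.py .534 -.012 .204; python3 - <<'E'
from h import *
m=camera_model("wrist");print(prj("wrist",np.array([.534,-.012,.222]),m), prj("wrist",np.array([.534,-.012,.24]),m))
cv2.imwrite("pics/w1.png",grab_frame("wrist"))
cv2.imwrite("pics/t1.png",grab_frame("top"))
E
```

```text
t: 2.1
eef_pos: [0.5324, -0.0129, 0.3094]
ee_rot: [3.121, -0.358, -0.001]
contact_force: [0.5, -1.1, 0.4]
finger_gap: 0.0912
shift [ 0.0237 -0.0218  1.7573] turn [0.0016 0.0046 0.0252] [ 0.5324 -0.0129  0.3094] 2.1
[325.232 192.706] [325.2228 198.178 ]
```

View pics/w1.png

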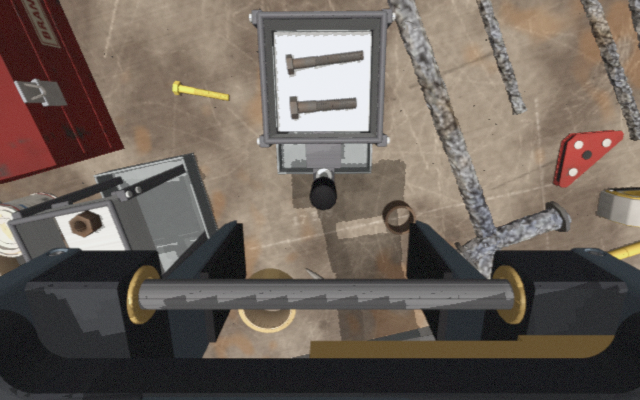

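View pics/t1.png

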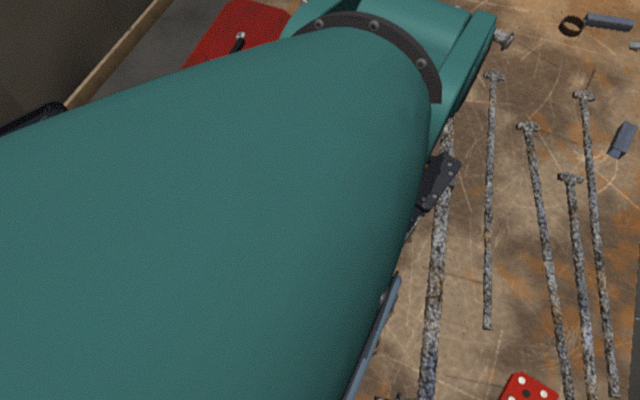

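The wrist view shows the bolt knob top at (323,195), against a prediction of (325,198). That's good. The nut bin is close on the left, so I'll check its knob's clearance from the gripper.

```bash
python3 - <<'E'
from h import *
k=atz("top",(175,220),.222);k2=atz("side",(241,145),.24);print(k,k2)
c,s=np.cos(.233),np.sin(.233)
for q in(k,k2):
  for t in ([.534,-.012],[.504,-.005]):
    d=q[:2]-t;print("in gripper (bin) axes",c*d[0]-s*d[1],s*d[0]+c*d[1])
E
```

```text
[0.4219 0.2582 0.222 ] [0.4155 0.2028 0.24  ]
in gripper (bin) axes -0.17145641304546236 0.23699285848766602
in gripper (bin) axes -0.1406507881394227 0.2371089366871284
in gripper (bin) axes -0.16490334774326548 0.1816230460843928
in gripper (bin) axes -0.13409772283722582 0.18173912428385525
```

That is at least 180 mm sideways, against a body half-width of 89 mm, so it's clear. Descending, then closing.

```bash
python3 -m crank '[{"rx":0,"ry":0,"rz":0,"x":0,"y":0,"z":0.6,"grip":0},{"rx":0,"ry":0,"rz":0,"x":0,"y":0,"z":1.2,"grip":0},{"rx":0,"ry":0,"rz":0,"x":0,"y":0,"z":1.72,"grip":0},{"rx":0,"ry":0,"rz":0,"x":0,"y":0,"z":1.72,"grip":0}]'; python3 rel.py .534 -.012 .206;  python3 - <<'E'
from h import *
cv2.imwrite("pics/w2.png",grab_frame("wrist"))
cv2.imwrite("pics/s2.png",grab_frame("side"))
E
```

```text
t: 2.7
eef_pos: [0.5307, -0.0147, 0.205]
ee_rot: [3.12, -0.364, -0.006]
contact_force: [-0.6, 1.4, 0.7]
finger_gap: 0.0912
shift [ 0.0433 -0.0569 -0.0172] turn [0.0042 0.0215 0.0041] [ 0.5307 -0.0147  0.205 ] 2.7
```

View pics/w2.png

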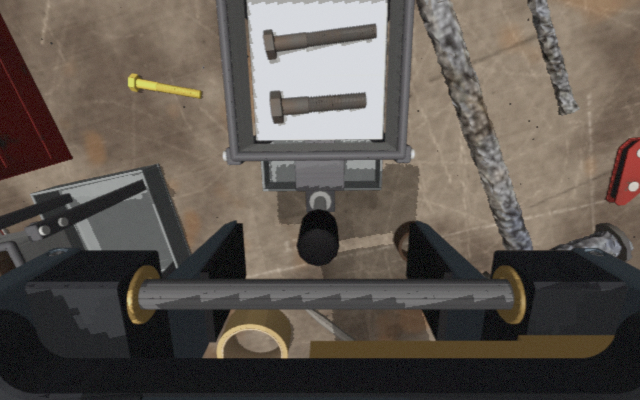

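View pics/s2.png

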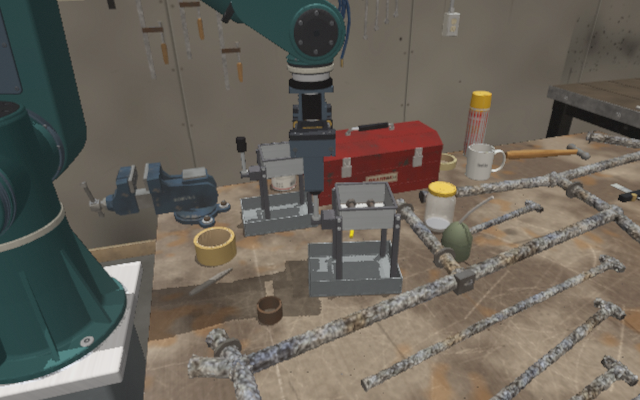

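The knob at (318,240) lies between the fingers, about 3 mm left of their middle. I'll correct by that and close.

```bash
python3 -m crank '[{"rx":0,"ry":0,"rz":0,"x":0.05,"y":-0.06,"z":0,"grip":0},{"rx":0,"ry":0,"rz":0,"x":0.05,"y":-0.06,"z":0,"grip":0.5},{"rx":0,"ry":0,"rz":0,"x":0.05,"y":-0.06,"z":0,"grip":1},{"rx":0,"ry":0,"rz":0,"x":0.05,"y":-0.06,"z":0,"grip":1},{"rx":0,"ry":0,"rz":0,"x":0.05,"y":-0.06,"z":0,"grip":1},{"rx":0,"ry":0,"rz":0,"x":0.05,"y":-0.06,"z":0,"grip":1},{"rx":0,"ry":0,"rz":0,"x":0.05,"y":-0.06,"z":0,"grip":1},{"rx":0,"ry":0,"rz":0,"x":0.05,"y":-0.06,"z":0,"grip":1}]' 25;python3 rel.py .534 -.012 .206
```

```text
t: 3.8
eef_pos: [0.5362, -0.0107, 0.2066]
ee_rot: [3.121, -0.361, 0.0]
contact_force: [-1.3, -3.7, 0.3]
finger_gap: 0.0243
shift [-0.031   0.0296  0.0106] turn [ 0.0004 -0.0001  0.0139] [ 0.5362 -0.0107  0.2066] 3.8
```

Gripped: the gap is 24.3 mm, matching the 24 mm knob. Drawing 30 mm.

```bash
python3 -m crank '[{"rx":0,"ry":0,"rz":0,"x":-0.1,"y":0,"z":0,"grip":1},{"rx":0,"ry":0,"rz":0,"x":-0.2,"y":0,"z":0,"grip":1},{"rx":0,"ry":0,"rz":0,"x":-0.3,"y":0,"z":0,"grip":1},{"rx":0,"ry":0,"rz":0,"x":-0.4,"y":0,"z":0,"grip":1},{"rx":0,"ry":0,"rz":0,"x":-0.5,"y":0,"z":0,"grip":1},{"rx":0,"ry":0,"rz":0,"x":-0.5,"y":0,"z":0,"grip":1},{"rx":0,"ry":0,"rz":0,"x":-0.5,"y":0,"z":0,"grip":1}]';python3 rel.py .534 -.012 .206;  python3 - <<'E'
from h import *
cv2.imwrite("pics/w3.png",grab_frame("wrist"))
cv2.imwrite("pics/s3.png",grab_frame("side"))
E
```

```text
t: 4.68
eef_pos: [0.5064, -0.0043, 0.2066]
ee_rot: [3.12, -0.361, -0.002]
contact_force: [-4.6, -5.6, 2.8]
finger_gap: 0.022
shift [0.4766 0.0192 0.0091] turn [0.007  0.0049 0.0147] [ 0.5064 -0.0043  0.2066] 4.675
```

View pics/w3.png

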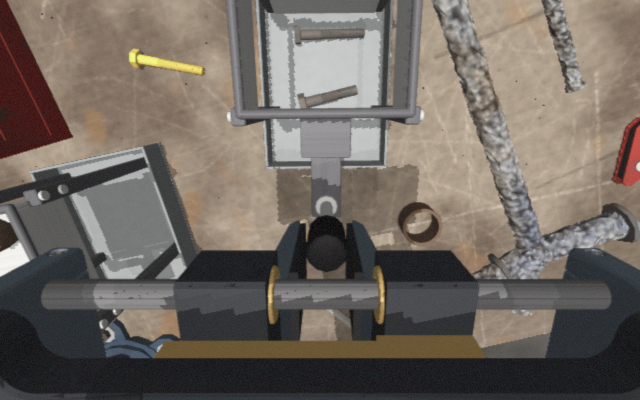

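View pics/s3.png

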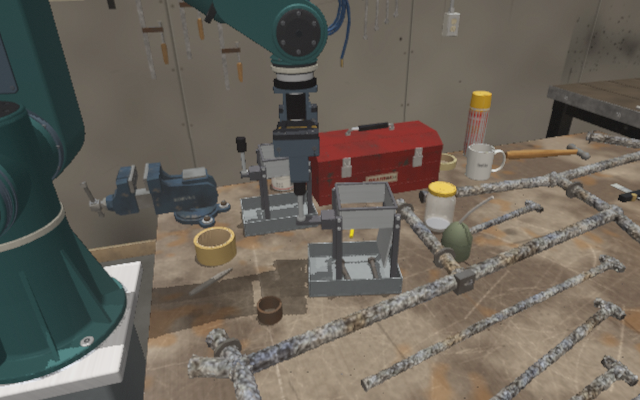

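Both bolts have fallen into the tray at (330,35) and (328,95) in wrist, and the flap hangs at the back. The gap dropped to 22 mm, so I'll check how far the knob was really drawn.

```bash
python3 - <<'E'
from h import *
import cv2
m=camera_model("wrist")
k=atz("wrist",(327,250),.24,m);print(k)
c,s=np.cos(.233),np.sin(.233);d=k[:2]-[.6269,-.0352];print(c*d[0]-s*d[1],s*d[0]+c*d[1])
for x in (-.095,-.11,-.12,-.125,-.13): print(x,prj("wrist",np.r_[.6269+x*c,-.0352-x*s,.24],m))
a=cv2.imread("pics/w3.png")[180:300,250:400];cv2.imwrite("pics/w3z.png",cv2.resize(a,None,fx=4,fy=4))
a=cv2.imread("pics/s3.png")[165:305,270:420];cv2.imwrite("pics/s3z.png",cv2.resize(a,None,fx=4,fy=4))
E
```

```text
[ 0.5075 -0.0043  0.24  ]
-0.12332969422559963 0.0025100643657575694
-0.095 [331.9663 200.5745]
-0.11 [331.7485 227.2918]
-0.12 [331.609  244.4198]
-0.125 [331.5407 252.7882]
-0.13 [331.4736 261.03  ]
```

View pics/w3z.png

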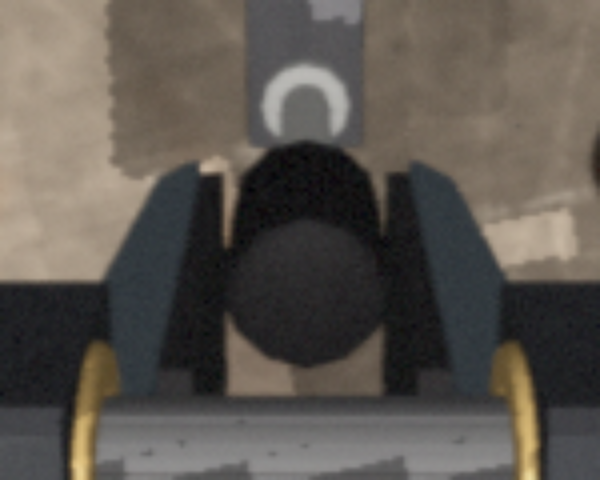

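View pics/s3z.png

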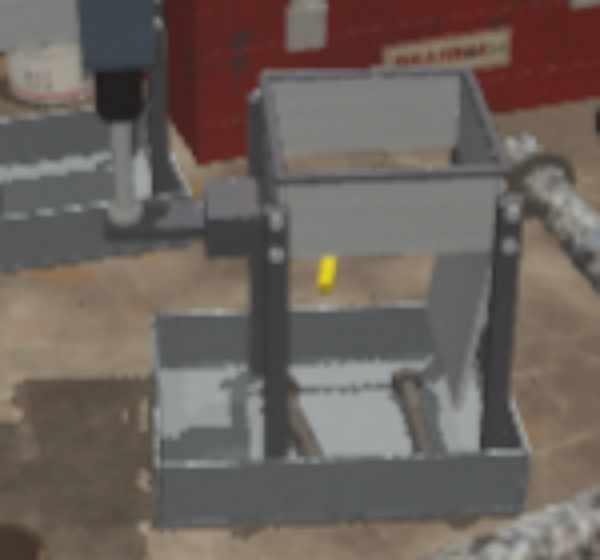

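The knob disc at (326.5,253) puts it at x_bin = -0.125, so it moved about 30 mm. The flap hangs open. Letting go and rising.

```bash
python3 -m crank '[{"rx":0,"ry":0,"rz":0,"x":0,"y":0,"z":0,"grip":0},{"rx":0,"ry":0,"rz":0,"x":0,"y":0,"z":0,"grip":0},{"rx":0,"ry":0,"rz":0,"x":0,"y":0,"z":0,"grip":0},{"rx":0,"ry":0,"rz":0,"x":0,"y":0,"z":0,"grip":0},{"rx":0,"ry":0,"rz":0,"x":0,"y":0,"z":-0.5,"grip":0},{"rx":0,"ry":0,"rz":0,"x":0,"y":0,"z":-1.2,"grip":0},{"rx":0,"ry":0,"rz":0,"x":0,"y":0,"z":-2.0,"grip":0},{"rx":0,"ry":0,"rz":0,"x":0,"y":0,"z":-2.0,"grip":0}]'
python3 - <<'E'
from h import *
a=grab_frame("side");cv2.imwrite("pics/s4.png",a)
cv2.imwrite("pics/w4.png",grab_frame("wrist"))
cv2.imwrite("pics/s4z.png",cv2.resize(a[120:305,220:420],None,fx=3,fy=3))
E
```

```text
t: 5.78
eef_pos: [0.5088, -0.0039, 0.3303]
ee_rot: [-3.12, 0.361, -0.009]
contact_force: [0.5, -0.5, -1.2]
finger_gap: 0.0912
```

View pics/s4z.png

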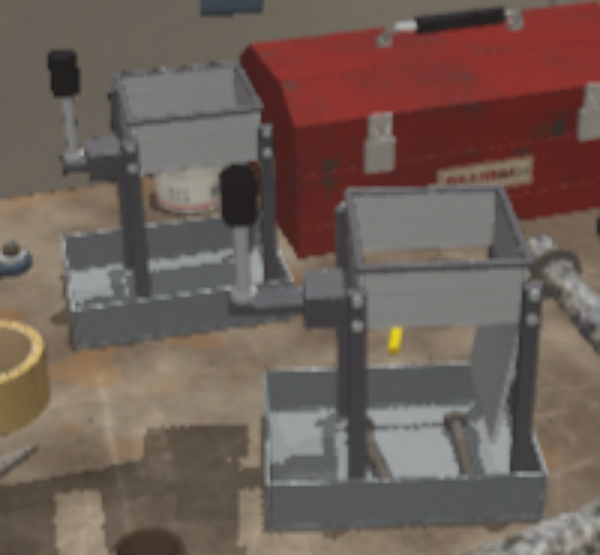

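View pics/w4.png

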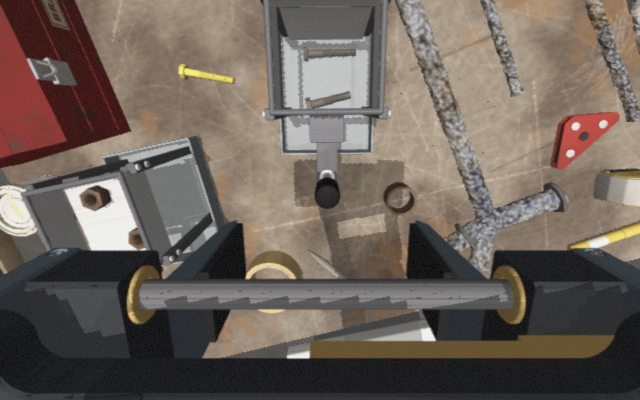

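The bolt bin's latch is drawn, with the knob at (327,192) in wrist. Its floor is open and both bolts lie in the tray. The nuts are still on their shut floor at (95,195) and (138,237), and the gripper is clear.

```bash
python3 -c "
from plant import *
print(sense()['t']);print(close_job())"
```

```text
5.875
the job is handed in; nothing more can be done
None
```

The job is done and handed in at t = 5.9 s. I gripped the latch knob of the bin with the bolts, drew it about 30 mm, let go and raised the gripper clear.

- **Result in the last pictures:** the bolt bin's floor hangs open and both bolts lie in the tray below it. The nut bin's floor is shut with both nuts still on it, and the yellow look-alike bolt was not touched.
- **Draw measured:** the wrist picture put the knob about 30 mm out from where it started, past the 25 mm asked for. The force reading stayed below 10 N each time I read it.
- **Checks that disagreed:**
    - The finger gap read 22 mm during the draw, against 24.3 mm when I first gripped. The picture showed no slip that mattered.
    - My rough estimates of the nut knob's position from the two cameras differed by about 55 mm. Even the nearer one left plenty of clearance.
- **One refused call:** the first move was rejected because its rows left out some values. Nothing moved.

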